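# Draw the spacer out of a dry-block well with spring tongs

### The arm

A 6-joint arm with a two-finger parallel gripper is mounted at the origin on a cart in front of the work surface, level with it; the furniture and walls round the work are solid. World frame = base frame: x ahead of the robot, y to its left, z up, the work surface at z = 0. Lengths are in mm, angles in rad, forces in N, time in s.
With the tool pointing down it reaches from about 350 to 875 mm from the base axis. Payload 4.2 kg.
Tool frame: the origin (TCP) lies between the finger pads; the fingertips stand 25 mm ahead of it and the grasp point (between the pads) lies 6 mm ahead of it; z points along the fingers, y is the line along which they close (so a half turn about z gives the same grasp; the last joint's range is limited). The gripper opens to 85 mm and grips with 20 to 120 N. Pads are 22 mm wide; open, the fingers measure 114 mm over their backs; the gripper's body (76 mm by 85 mm) begins 54 mm behind the grasp point. The pads swing forward as they close: fully open they stand 13 mm farther back than shut.
Start: joints at [1.374, 0.385, 0.008, 0, -1.194, -0.259], TCP at [275.079, 561.187, 256.312] pointing down, gripper open.
Joint ranges: [-3.14, 3.14], [-1.21, 2.06], [-1.07, 1.41], [-3.16, 2.05], [-2.99, -0.16], [-3.1, 3.1]. Speed limits (rad/s): [2.79, 2.79, 3.14, 3.14, 3.14, 3.14].

### API

Orientations are given as a unit quaternion [x, y, z, w].
In Python, from bench import arm gives the robot as it stands.
- The arm moves only by the shell command python3 -m pendant 'ROWS'. ROWS is JSON, a list of rows, each a list of 7 numbers: the shift along the tool's x, y, z in m, then the turn, a rotation vector about the tool's x, y, z in degrees, then the finger opening in m, from 0 to 0.0854. In form: [[x, y, z, wx, wy, wz, fingers], ...]. A call has 1 to 12 rows; each row shifts and turns the commanded pose from where the row before left it, along the tool's axes as they then stand; what a row does not reach is not made up. A row lasts 1/10 s, in which the tool goes at most 50 mm and 8.59 degrees, less where a joint would pass 70% of its speed; a pose out of reach is approached as far as the arm can. A call is refused whole if a number of a shift passes 0.05 or a number of a turn 8.59, either way. A call with a gripper value outside its range is refused whole. The fingers move at their own pace and stop on an object; the grip force is fixed at half the most. Time passes only in rows, so rows that do not move let the fingers close. It gives the time, the measured TCP pose, the force, the opening and the grip force at its end, in the units of the state.
- arm.read_state(): the state, without advancing time (a new reading comes with each control period).
- arm.get_image(name): name is "scene" or "top"; returns a dict with "image" (384x512x3 uint8, red, green, blue), "fx", "fy", "cx", "cy" (pixels), "xyz" and "rotation" of the camera in the world. Camera axes: x right, y down, z forward; pixel columns grow to the right and rows downward; lengths in mm; the calibration is good to about 2 mm. A picture is of the moment at which its call begins. There is no depth.
- arm.job_done(): hands the job in; it is judged then, once.
The state is a dict: "clock": time; "joints": joint angles; "joint_vel": joint speeds; "joint_efforts": joint torques, N m; "position": TCP position; "ee_rot": TCP orientation; "contact_force": force on the tool from outside, world axes, zero at the start; "wrist_torque": the same for the moment, N m; "gripper_width": finger opening in mm; "grasp_force": force on a finger pad.
Only numpy, scipy, OpenCV 4.12 (cv2) and the standard library are available. Lean on these libraries where they do the work, as an engineer would, in place of code of your own. Each camera call takes 0.05 s, during which the arm holds its last target. There are 200 camera calls.

### The job

The one open well of the block heater still has its spacer at the bottom, and it must come out before taller tubes go in. Take the spring tongs from their stand, reach down the open well, squeeze the tips gently on the spacer's knob and draw it up past its spring catches; set it down gently in the steel dish and let go of it there, then put the tongs back upright in their stand. Touch the spacer only with the tongs, without crushing it or jabbing the well, and leave the plugged wells and the things standing around as they are.

Things in the scene. Friction and masses are not known exactly. Their poses are not given: they have to be found in the camera images.
- heater: Fixed white block heater, 170 (x) x 190 (y) x 85 mm; keypad towards -x. Origin: centre of underside, z up. On top an aluminium block (top at z 85 mm) with three round wells in a row along y: bore 30 mm, 55 mm deep (floor z 30 mm). In each well three small spring balls, 10 mm above the floor, stand 2.5 mm into the bore and catch over the spacer's rim: about 4 N of pull frees it.
- well_1 (a point): Centre of the mouth of well 1 of the heater's block, level with the block's top (heater frame x +22, y -46, z 85 mm). Two of the three wells are closed by flat plugs; the third, open one holds the spacer: which one varies.
- well_2 (a point): Centre of the mouth of well 2 of the heater's block, level with the block's top (heater frame x +22, y 0, z 85 mm). Two of the three wells are closed by flat plugs; the third, open one holds the spacer: which one varies.
- well_3 (a point): Centre of the mouth of well 3 of the heater's block, level with the block's top (heater frame x +22, y +46, z 85 mm). Two of the three wells are closed by flat plugs; the third, open one holds the spacer: which one varies.
- spacer: Loose white plastic spacer, 15 to 31 g, upright on the floor of the open well, out of reach of fingers: a disc 27 mm across and 8 mm thick with a central knob 9 mm across and 8 mm high (whole height 16 mm). Origin: centre of its underside, z up along the knob. Soft: more than 7.5 N from a jaw dents it (some 27 N on the tongs' rests); 3 to 6 N from each jaw draws it out (13 to 22 N on the rests).
- plug_a: Loose grey blanking plug in one of the other wells: cap 37 mm across, 4 mm thick with a low rib, lying on the block's top, on a 27 mm shank 28 mm long. Origin: centre of the shank's lower end (28 mm below the block's top). Stays where it is.
- plug_b: The second blanking plug, the same as plug_a, in the last well. Stays where it is.
- tongs: Loose steel spring tongs, 140 mm, 51 g, upright in the stand: a bow on top (z 131 to 140 mm), two sprung legs apart along y, tips down. Origin: midway between the tip ends; z up to the bow. Squeeze along y on the two half-round ribbed rests (20 mm wide in x, at z 88 mm; 36 mm over both when free); legs 8 mm wide. They need 1.8 N to start closing, 3.6 N at 32.4 mm, 5 N at 29 mm over the rests.
- jaw_left: The tongs' leg on their +y side. Origin at its hinge, 133 mm above the tip ends. Each mm the rests close brings the tips 2.8 mm together: 27 mm apart inside (32 outside, wider than a well) with 36 mm over the rests; 17 (22 outside) at 32.4 mm; on the 9 mm knob at 29 mm; shut at 27 mm. From there each newton above 5 adds 0.35 N at the tip. Serrated tips 7 wide, 2.5 thick, 18 mm high.
- jaw_right: The tongs' leg on their -y side, mirror image of jaw_left; the two always move together.
- stand: Fixed grey stand for the tongs, 56 (x) x 84 (y) x 59 mm, with one slot 14 mm (x) by 38 mm (y) from its top (z 52 mm, sloped lips to 59 mm) down to z 9 mm, where the tips rest. Origin: centre of its underside. The tongs' legs stand apart along the stand's y, as at the start; either way round will do.
- dish: Fixed open steel dish, floor 100 (x) x 130 (y) mm with its upper face at z 2 mm, sloping rim 17 mm high, 120 x 150 mm over the rim. Origin: centre of its underside.
- bottle: Amber dropper bottle, 36 mm across, 81 mm high, standing behind the heater. Origin: centre of its underside. A bystander.
- cup: White sample cup with a screw lid, 62 mm across, 69 mm high, standing behind and to the right. Origin: centre of its underside. A bystander.
Not all that is in view belongs to the job. There is more than one size of the stand; the job needs the smaller.

How it is judged (in metres and radians):
On the way, in this order (a step that is already met when the one before it is completed fails the run):
1. the tongs have been lifted clear of their stand (z of tongs in the frame of stand above 0.06 m), for 0.1 s.
2. the spacer, held in the tongs, has been drawn right out of the well (z of spacer in the frame of heater above 0.088 m and contact force between each of jaw_left, jaw_right and spacer above 0.3 N), for 0.2 s.
3. the spacer lies still in the dish, let go by the tongs (z of spacer in the frame of dish below 0.02 m and x of spacer in the frame of dish between -0.045 and 0.045 m and y of spacer in the frame of dish between -0.06 and 0.06 m and linear speed of spacer below 0.02 m/s and contact force between tongs and spacer below 0.1 N), for 0.2 s.
At the end, for the whole second after the job is handed in: the spacer rests in the dish (its origin within 45 mm of the dish centre along x, 60 mm along y and less than 20 mm above the dish's underside) and the tongs stand still in the stand's slot (origin within 20 mm of the stand's centre, less than 18 mm above its underside, leaning less than 0.2 rad) (z of spacer in the frame of dish below 0.02 m and x of spacer in the frame of dish between -0.045 and 0.045 m and y of spacer in the frame of dish between -0.06 and 0.06 m and linear speed of each of spacer, tongs below 0.02 m/s and horizontal distance between tongs and stand below 0.02 m and z of tongs in the frame of stand below 0.018 m and angle between tongs's own z axis and vertical below 0.2 rad); the robot touches nothing.
It fails at once if a jaw squeezed the spacer with more than 7.5 N (contact force between any of jaw_left, jaw_right and spacer above 7.5 N).
It fails at once if the tongs were jabbed or forced against the heater with more than 12 N (contact force between tongs and heater above 12 N).
It fails at once if the robot touched the spacer itself (contact force between any of the fingers, the arm and spacer above 0.3 N).
It fails at once if the spacer was dropped: faster than 0.5 m/s less than 50 mm above the dish's underside (z of spacer in the frame of dish below 0.05 m and horizontal distance between spacer and dish below 0.09 m and linear speed of spacer above 0.5 m/s).
It fails at once if a plug of another well (by more than 8 mm) or the bottle or cup (by more than 15 mm) was moved (distance of any of plug_a, plug_b from where it was at the start of the episode above 0.008 m or distance of any of bottle, cup from where it was at the start of the episode above 0.015 m).
It also fails if it takes over 61 s, if anything falls off the work surface, if the arm or the gripper's body presses on something with over 40 N, if the wrist force passes 120 N, or if a joint passes its speed limit or range.

## Working session

There is one attempt and no reset: what is moved stays moved. The work goes in short steps, Python scripts to look and compute and a shell command to move; the robot and the scene stay as the last step left them, time stands still between calls to the robot, and variables do not carry over. Pictures are saved under pics/ and viewed, at most 10 in all, crops included, and the job is handed in when it is done.

```bash
mkdir -p pics
cat > h.py <<'E'
import numpy as np, cv2, pickle
from bench import arm
def snap(tag):
    d={}
    for n in ("scene","top"):
        d[n]=arm.get_image(n); cv2.imwrite(f"pics/{tag}_{n}.png",cv2.cvtColor(d[n]["image"],cv2.COLOR_RGB2BGR))
    pickle.dump(d,open(f"{tag}.pkl","wb")); return d
def load(tag): return pickle.load(open(f"{tag}.pkl","rb"))
def ray(c,u,v):
    d=np.array(c["rotation"]).reshape(3,3)@np.array([(u-c["cx"])/c["fx"],(v-c["cy"])/c["fy"],1.]); return np.array(c["xyz"]),d/np.linalg.norm(d)
def plane(c,u,v,z):
    o,d=ray(c,u,v); return o+d*(z-o[2])/d[2]
def proj(c,p):
    q=np.array(c["rotation"]).reshape(3,3).T@(np.array(p)-c["xyz"]); return c["fx"]*q[0]/q[2]+c["cx"],c["fy"]*q[1]/q[2]+c["cy"]
def tri(c1,a,c2,b):
    o1,d1=ray(c1,*a);o2,d2=ray(c2,*b)
    s=np.linalg.lstsq(np.c_[d1,-d2],o2-o1,rcond=None)[0]; p,q=o1+s[0]*d1,o2+s[1]*d2
    return (p+q)/2,np.linalg.norm(p-q)
E
python3 - <<'E'
from h import *
d=snap("a")
for n in d: print(n,d[n]["fx"],d[n]["xyz"],np.round(d[n]["rotation"],3).tolist())
print(arm.read_state())
cv2.imwrite("pics/a_both.png",np.hstack([cv2.imread("pics/a_scene.png"),cv2.imread("pics/a_top.png")])[:, :])
E
```

```text
scene 449.5479892641195 [695.73467144 980.87926137 917.47440953] [0.085, 0.903, -0.419, -0.05]
top 413.68157377408136 [ 328.19175478    7.29533801 1098.08344824] [-0.698, 0.71, -0.051, 0.078]
{'clock': 0.1, 'joints': array([ 1.37357097e+00,  3.85495403e-01,  6.75453617e-03, -4.39847216e-04,
       -1.19404058e+00, -2.58545593e-01]), 'joint_vel': array([ 0.00067625, -0.00165511,  0.00167349,  0.00192662,  0.00017866,
       -0.00102873]), 'joint_efforts': array([-7.77425121e-04, -3.93319309e+01,  1.88929206e+01,  4.19804737e+00,
       -2.58591775e-03,  5.41977172e-06]), 'position': array([274.89763966, 560.75764807, 255.31760858]), 'ee_rot': array([ 9.74127453e-01, -2.25997076e-01, -1.73895161e-04,  9.98358904e-04]), 'contact_force': array([ 0.14128731,  0.13649673, -0.3479061 ]), 'wrist_torque': array([-0.03528369,  0.00272649, -0.02797686]), 'grasp_force': 0.0, 'gripper_width': 85.39658192212833}
```

View pics/a_scene.png

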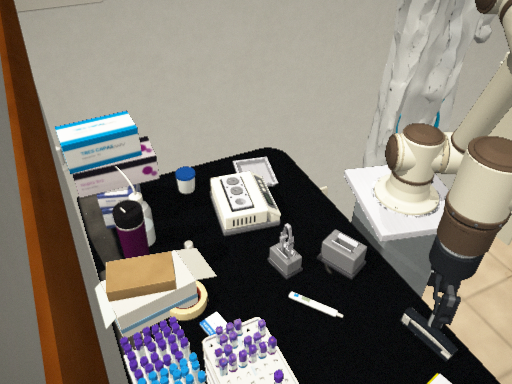

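View pics/a_top.png

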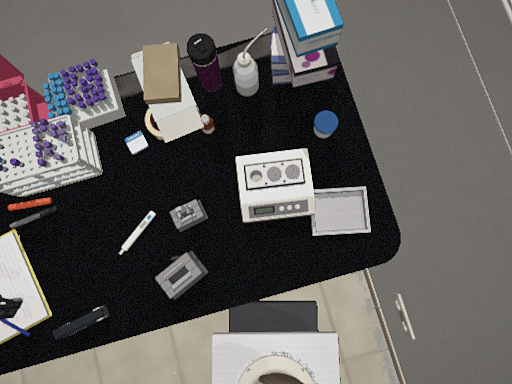

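Scene view: heater at (243,200), tongs in a stand at (286,262), empty stand at (344,254), dish at (256,172). In the top view these are at (275,185), (188,214), (182,275) and (340,211). There are two stand candidates. The one at top (188,214) looks smaller and holds the tongs, while (182,275) is larger and empty. I'll check this in an enlarged crop.

Run:
```python
import cv2,numpy as np
t=cv2.imread("pics/a_top.png");s=cv2.imread("pics/a_scene.png")
a=cv2.resize(t[145:305,150:310],(0,0),fx=2.5,fy=2.5,interpolation=3) 
b=cv2.resize(s[160:280,210:370],(0,0),fx=2.5,fy=2.5,interpolation=3)
c=cv2.resize(t[145:245,230:310],(0,0),fx=5,fy=5,interpolation=3)
b=np.vstack([b,np.zeros((100,400,3),np.uint8)])
cv2.imwrite("pics/crop1.png",np.hstack([a,b]))
```

```text
(no output)
```

View pics/crop1.png

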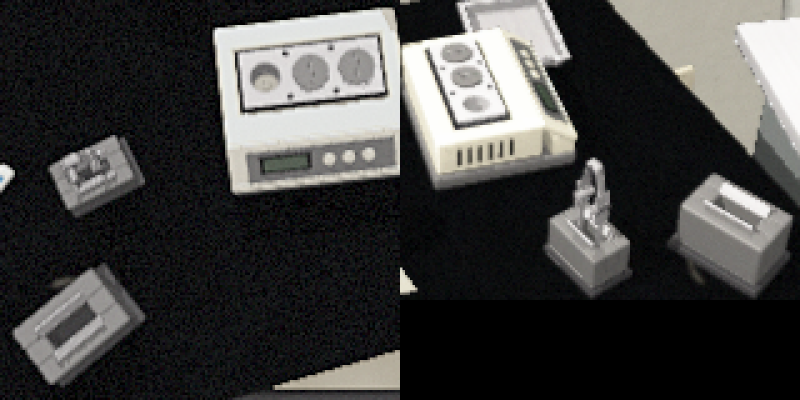

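The crop shows the tongs in the smaller stand, top px (188,214), so that is the right one; the larger stand at (182,275) is empty. The open well is the +y one (well_3), top px ≈(256,176), scene px ≈(240,201).

```bash
python3 - <<'E'
from h import *
d=load("a"); T,S=d["top"],d["scene"]
def blobs(c,x0,y0,x1,y1,lo,hi,mn,tag):
    g=cv2.cvtColor(c["image"],cv2.COLOR_RGB2GRAY)[y0:y1,x0:x1]; g=cv2.resize(g,None,fx=4,fy=4,interpolation=cv2.INTER_CUBIC)
    m=cv2.inRange(g,lo,hi); cs,_=cv2.findContours(m,cv2.RETR_LIST,cv2.CHAIN_APPROX_NONE)
    for k in cs:
        if cv2.contourArea(k)>mn*16 and len(k)>10:
            (cx,cy),ax,an=cv2.minAreaRect(k); e=cv2.fitEllipse(k)
            print(tag,"c",np.round([(cx+.5)/4-.5+x0,(cy+.5)/4-.5+y0],1),"size",np.round(np.array(ax)/4,1),"ang",round(an,1),"ell",np.round((np.array(e[0])+.5)/4-.5+[x0,y0],1),"A",cv2.contourArea(k)/16)
    return
blobs(T,240,158,310,192,0,170,30,"top<170")
blobs(S,212,170,256,212,0,175,20,"scene<175")
blobs(T,165,195,212,235,60,255,100,"stand top")
blobs(S,262,218,308,282,60,255,100,"stand scene")
blobs(T,310,180,375,240,60,255,200,"dish top")
E
python3 - <<'E'
import cv2,numpy as np
t=cv2.imread("pics/a_top.png");s=cv2.imread("pics/a_scene.png")
a=cv2.resize(t[193:237,165:213],(384,352),interpolation=cv2.INTER_CUBIC)
b=cv2.resize(s[218:282,262:310],(384,512),interpolation=cv2.INTER_CUBIC)
a=np.vstack([a,np.zeros((160,384,3),np.uint8)])
cv2.imwrite("pics/crop2.png",np.hstack([a,b]))
E
```

```text
top<170 c [255.4 174. ] size [ 8.7 12.2] ang 82.5 ell [255.5 174.5] A 61.75
top<170 c [273.9 173.6] size [14.5 14.3] ang 63.4 ell [273.8 173.7] A 161.875
top<170 c [291.9 171.1] size [14.5 14.5] ang 90.0 ell [292.1 171.4] A 159.625
top<170 c [274.  173.4] size [22.9 56.8] ang 83.1 ell [273.8 173.6] A 1235.3125
top<170 c [273.9 174.2] size [26.7 60.2] ang 82.8 ell [274.  174.1] A 1536.65625
scene<175 c [238.5 201.2] size [4.8 7.2] ang 90.0 ell [238.4 201.4] A 22.28125
scene<175 c [214.4 202.8] size [ 5.5 17.2] ang 0.0 ell [213.7 206.7] A 48.5625
scene<175 c [236.4 190.6] size [ 7.5 11.5] ang 90.0 ell [236.3 190.6] A 70.90625
scene<175 c [232.1 199.5] size [43.7 19.8] ang 36.5 ell [224.3 247.4] A 120.0
scene<175 c [232.5 180.9] size [11.8  7. ] ang 0.0 ell [232.3 181. ] A 65.28125
scene<175 c [224.  173.6] size [ 8.  24.8] ang 90.0 ell [219.5 172.8] A 132.125
stand top c [187.9 214.1] size [24.  33.5] ang 64.0 ell [188.  214.5] A 737.84375
stand scene c [282.4 251.6] size [52.5 33.1] ang 70.7 ell [285.1 253. ] A 1025.65625
stand scene c [270.6 222.6] size [10. 18.] ang 90.0 ell [269.2 221.9] A 147.875
dish top c [339.2 206.1] size [56.3 60.1] ang 86.6 ell [338.1 209.6] A 2749.59375
```

View pics/crop2.png

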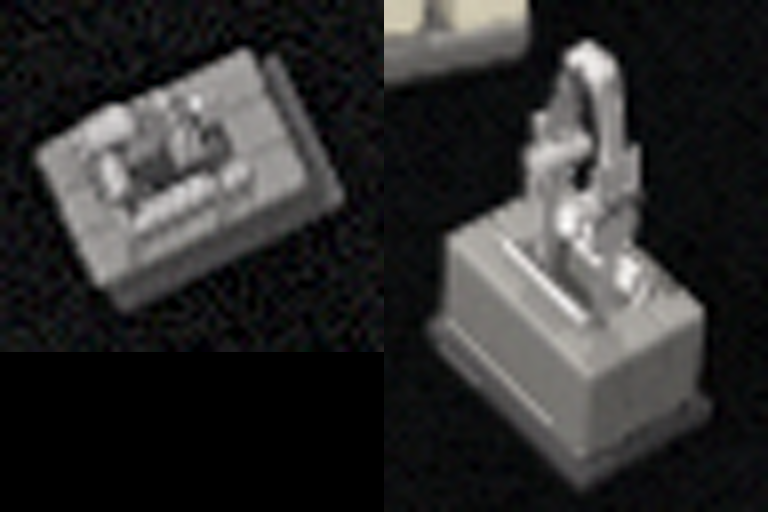

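The enlarged stand shows its top-face corners clearly in both views. In the top crop they are at (38,155), (248,50), (310,182) and (100,287). In the scene crop three are visible: (63,235), (209,378) and (316,318).

```bash
python3 - <<'E'
from h import *
d=load("a"); T,S=d["top"],d["scene"]
t=lambda u,v:(165+(u+.5)/8-.5,193+(v+.5)/8-.5); s=lambda u,v:(262+(u+.5)/8-.5,218+(v+.5)/8-.5)
tc=[t(38,155),t(248,50),t(310,182),t(100,287)]; sc=[s(63,235),s(209,378),s(316,318)]
for i,a in enumerate(tc):
    p=plane(T,*a,52); print("top corner",i,p.round(1),"in scene crop",((np.array(proj(S,p))-[262,218]+.5)*8-.5).round(0))
C=np.array([plane(T,*a,52) for a in tc]); print("ctr@52",C.mean(0).round(1),"edges",[np.linalg.norm(C[i]-C[i-1]).round(1) for i in range(4)])
for b in sc: print("scene corner@52",plane(S,*b,52).round(1))
print("bow",tri(T,t(150,140),S,s(205,48)))
print("bow@149 scene",plane(S,*s(205,48),147).round(1), "top",plane(T,*t(165,130),147).round(1))
# wells: plugs cap top z89
for a,b in (((273.9,173.7),(236.4,190.6)),((292.0,171.2),(232.4,181.0))): 
    print("plug",tri(T,a,S,b),plane(T,*a,89).round(1),plane(S,*b,89).round(1))
for a in ((339.2,206.1),): print("dish",plane(T,*a,10))
E
python3 - <<'E'
import cv2,numpy as np
t=cv2.imread("pics/a_top.png");s=cv2.imread("pics/a_scene.png")
a=cv2.resize(t[150:240,235:375],None,fx=4,fy=4,interpolation=cv2.INTER_CUBIC)
b=cv2.resize(s[165:217,220:280],(240,208),interpolation=cv2.INTER_CUBIC)
b=np.vstack([b,np.zeros((152,240,3),np.uint8)])
cv2.imwrite("pics/crop3.png",np.hstack([a,b]))
E
```

```text
Traceback (most recent call last):
  File "h.py", line 12, in plane
    o,d=ray(c,u,v); return o+d*(z-o[2])/d[2]
        ~~~^^^^^^^
  File "h.py", line 10, in ray
    d=np.array(c["rotation"]).reshape(3,3)@np.array([(u-c["cx"])/c["fx"],(v-c["cy"])/c["fy"],1.]); return np.array(c["xyz"]),d/np.linalg.norm(d)
      ~~~~~~~~~~~~~~~~~~~~~~~~~~~~~~~^^^^^
ValueError: cannot reshape array of size 4 into shape (3,3)
```

View pics/crop3.png

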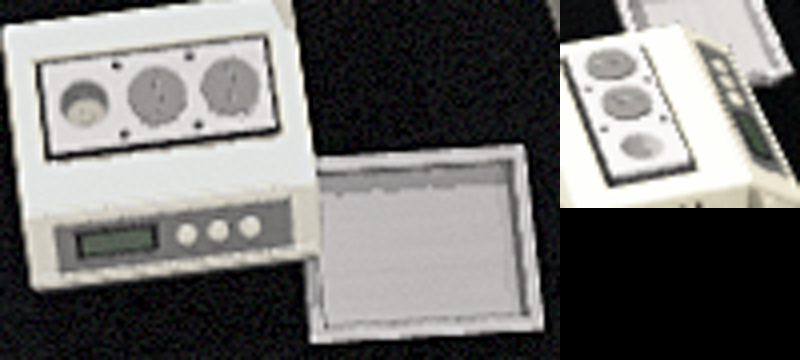

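The crop shows the open well rim at top-crop (85,102) and scene-crop (81,147). The plugs are at (157,95) and (229,87). The dish floor corners are near (325,185), (515,180), (525,318) and (322,330). The `rotation` field is a quaternion, so I'll fix the helper.

```bash
sed -i 's/np.array(c\["rotation"\]).reshape(3,3)/R.from_quat(c["rotation"]).as_matrix()/; 1a from scipy.spatial.transform import Rotation as R' h.py
python3 - <<'E'
from h import *
d=load("a"); T,S=d["top"],d["scene"]
t=lambda u,v:(165+(u+.5)/8-.5,193+(v+.5)/8-.5); s=lambda u,v:(262+(u+.5)/8-.5,218+(v+.5)/8-.5)
tc=[t(38,155),t(248,50),t(310,182),t(100,287)]; sc=[s(63,235),s(209,378),s(316,318)]
for i,a in enumerate(tc):
    p=plane(T,*a,55); print("top corner",i,p.round(1),"in scene crop",((np.array(proj(S,p))-[262,218]+.5)*8-.5).round(0))
C=np.array([plane(T,*a,52) for a in tc]); print("ctr@52",C.mean(0).round(1),"edges",[np.linalg.norm(C[i]-C[i-1]).round(1) for i in range(4)])
e=C[1]-C[0]+C[2]-C[3]; print("long axis deg",np.degrees(np.arctan2(e[1],e[0])))
for i,b in zip((1,2,3,0),()): pass
for b in sc: print("scene corner@52",plane(S,*b,52).round(1),[ (tri(T,a,S,b)[0].round(1),tri(T,a,S,b)[1].round(1)) for a in tc if tri(T,a,S,b)[1]<6])
print("bow@145 scene",plane(S,*s(205,48),147).round(1), "top",plane(T,*t(165,130),147).round(1))
for a,b in (((273.9,173.7),(236.4,190.6)),((292.0,171.2),(232.4,181.0)),((255.9,175.1),(239.9,201.4))): 
    print("plug",tri(T,a,S,b),plane(T,*a,89).round(1),plane(S,*b,89).round(1))
q=lambda u,v:(235+(u+.5)/4-.5,150+(v+.5)/4-.5)
for a in ((38,62),(272,38),(280,130),(46,158)): print("plate",plane(T,*q(*a),85).round(1))
for a in ((515,180),(525,318),(322,330),(325,185)): print("dishfloor",plane(T,*q(*a),2).round(1))
for a in ((525,145),(543,330),(312,342)): print("dishrim",plane(T,*q(*a),17).round(1))
print(R.from_quat(arm.read_state()["ee_rot"]).as_matrix().round(3))
E
```

```text
top corner 0 [455.7 261.   55. ] in scene crop [215. 354.]
top corner 1 [488.3 193.9  55. ] in scene crop [ 68. 213.]
top corner 2 [445.4 173.6  55. ] in scene crop [180. 152.]
top corner 3 [413.3 240.3  55. ] in scene crop [327. 287.]
ctr@52 [451.  217.8  52. ] edges [np.float64(47.4), np.float64(74.8), np.float64(47.5), np.float64(74.2)]
long axis deg -64.21380974836715
scene corner@52 [491.2 200.4  52. ] [(array([489.7, 195.4,  46.3]), np.float64(0.3))]
scene corner@52 [459.2 268.   52. ] [(array([457.2, 263.1,  45.9]), np.float64(0.7))]
scene corner@52 [419.4 249.9  52. ] [(array([415.4, 242.6,  42.9]), np.float64(2.3))]
bow@145 scene [453.9 217.7 147. ] top [451.1 201.5 147. ]
plug (array([544.31827209,  -7.94283354,  79.64227651]), np.float64(0.27139314241353407)) [542.2  -7.8  89. ] [546.1   3.   89. ]
plug (array([549.27140682, -53.35464344,  80.21186663]), np.float64(0.3252531126183441)) [547.5 -52.9  89. ] [550.7 -42.4  89. ]
plug (array([542.00393542,  37.5305254 ,  77.07923882]), np.float64(0.34008465773349295)) [539.7  37.1  89. ] [544.  51.  89.]
plate [566.8  66.5  85. ]
plate [578.8 -80.7  85. ]
plate [519.9 -83.5  85. ]
plate [505.4  62.1  85. ]
dishfloor [ 498.4 -245.1    2. ]
dishfloor [ 407.  -245.8    2. ]
dishfloor [ 401.4 -113.4    2. ]
dishfloor [ 497.6 -119.4    2. ]
dishrim [ 519.2 -249.6   17. ]
dishrim [ 398.  -253.4   17. ]
dishrim [ 392.8 -105.    17. ]
[[ 0.898 -0.44  -0.001]
 [-0.44  -0.898 -0.002]
 [ 0.     0.002 -1.   ]]
```

Triangulated heights come out about 8 mm low in both places (stand 46 vs about 52–55, plug 80 vs 89). That looks like a consistent scene-camera bias. XY from the near-nadir top view depends only weakly on height, and I'll check it against the known TCP once the gripper is near the tongs. The stand's y axis lies at −64.2°, so the tool needs −52° about its z.

```bash
python3 -m pendant '[[0.031,0.023,0,0,0,0,0.085],[0.031,0.023,0,0,0,0,0.085],[0.031,0.023,0,0,0,0,0.085],[0.031,0.023,0,0,0,0,0.085],[0.031,0.023,0,0,0,0,0.085],[0.031,0.023,0,0,0,0,0.085],[0.031,0.023,0,0,0,0,0.085],[0.031,0.023,0,0,0,0,0.085],[0.031,0.023,0,0,0,0,0.085],[0.031,0.023,0,0,0,0,0.085]]'
python3 -m pendant '[[0,0,0,0,0,-7.4,0.06],[0,0,0,0,0,-7.4,0.06],[0,0,0,0,0,-7.4,0.06],[0,0,0,0,0,-7.4,0.06],[0,0,0,0,0,-7.4,0.06],[0,0,0,0,0,-7.4,0.06],[0,0,0,0,0,-7.4,0.06],[0,0,0.01,0,0,0,0.06],[0,0,0.01,0,0,0,0.06],[0,0,0,0,0,0,0.06],[0,0,0,0,0,0,0.06]]'
python3 - <<'E'
from h import *
st=arm.read_state(); print(st["position"],st["clock"],st["gripper_width"],R.from_quat(st["ee_rot"]).as_matrix().round(3).tolist())
d=snap("b"); T,S=d["top"],d["scene"]
for n in d: print(n,"TCP",proj(d[n],st["position"]))
u,v=map(int,proj(T,st["position"]));U,V=map(int,proj(S,st["position"]))
a=cv2.resize(cv2.imread("pics/b_top.png")[v-50:v+50,u-50:u+50],(400,400),interpolation=2);b=cv2.resize(cv2.imread("pics/b_scene.png")[V-50:V+100,U-50:U+50],(400,600),interpolation=2)
print(u,v,U,V); cv2.imwrite("pics/b_crop.png",np.hstack([np.vstack([a,np.zeros((200,400,3),np.uint8)]),b]))
E
```

```text
clock: 1.1
position: [452.4, 216.6, 256.1]
ee_rot: [0.974, -0.226, -0.0, 0.0]
contact_force: [-0.1, 0.9, -1.0]
gripper_width: 85.1
grasp_force: 0.0
clock: 2.2
position: [452.0, 218.0, 235.6]
ee_rot: [0.975, 0.222, -0.001, 0.0]
contact_force: [-1.0, 1.0, 0.6]
gripper_width: 59.9
grasp_force: 0.0
[452.01983491 217.99081152 235.62113427] 2.2 59.884676625795834 [[0.902, 0.432, -0.001], [0.432, -0.902, -0.001], [-0.001, 0.001, -1.0]]
scene TCP (np.float64(290.34405822458257), np.float64(196.2337881053474))
top TCP (np.float64(169.0811081835899), np.float64(203.32651189235355))
169 203 290 196
```

View pics/b_crop.png

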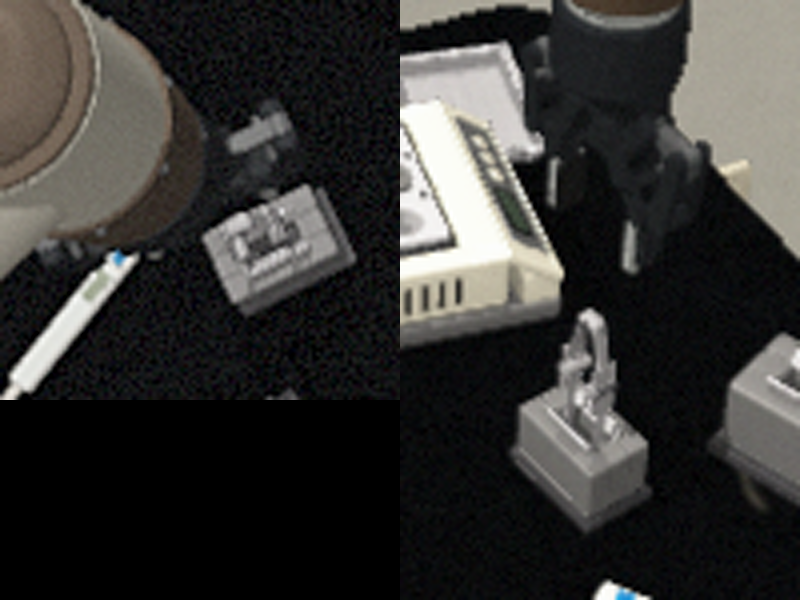

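Run:
```python
from h import *
S=load("b")["scene"];T=load("b")["top"]; st=arm.read_state(); p=st["position"]; M=R.from_quat(st["ee_rot"]).as_matrix()
for y in (-33,33):
  for x in (-11,11):
    for z in (20,25): print(x,y,z,((np.array(proj(S,p+M@[x,y,z]))-[240,146])*4+[400,0]).round(0), ((np.array(proj(T,p+M@[x,y,z]))-[119,153])*4).round(0))
```

```text
-11 -33 20 [650. 249.] [161. 251.]
-11 -33 25 [649. 256.] [164. 252.]
11 -33 20 [621. 264.] [145. 215.]
11 -33 25 [620. 271.] [147. 216.]
-11 33 20 [578. 190.] [272. 196.]
-11 33 25 [577. 196.] [273. 198.]
11 33 20 [549. 203.] [255. 161.]
11 33 25 [549. 210.] [257. 162.]
```

The predicted fingertip pixels (549,210) and (620,271) against the observed (553,207) and (628,272) show the scene camera agrees with the robot to about 1–2 px. So the scene/top disagreement is mostly in the top view. I'll descend part way and check the gripper directly against the tongs.

```bash
python3 -m pendant '[[0.003,-0.003,0.02,0,0,0,0.08],[0,0,0.02,0,0,0,0.08],[0,0,0.02,0,0,0,0.08],[0,0,0.01,0,0,0,0.08],[0,0,0,0,0,0,0.08],[0,0,0,0,0,0,0.08]]'
python3 - <<'E'
from h import *
st=arm.read_state(); p=st["position"]
d=snap("c"); T,S=d["top"],d["scene"]
b=cv2.resize(cv2.imread("pics/c_scene.png")[195:285,250:330],(640,600)[:2] if 0 else (533,600),interpolation=2)
a=cv2.resize(cv2.imread("pics/c_top.png")[185:240,160:215],(266,266),interpolation=2)
cv2.imwrite("pics/c_crop.png",np.hstack([b,np.vstack([a,np.zeros((334,266,3),np.uint8)])]))
M=R.from_quat(st["ee_rot"]).as_matrix()
for y,z in((-43,25),(43,25),(0,0),(0,11)): print(y,z,((np.array(proj(S,p+M@[0,y,z]))-[250,195])*6.667).round(0))
E
```

```text
clock: 2.9
position: [454.1, 222.6, 167.0]
ee_rot: [0.975, 0.222, 0.001, -0.0]
contact_force: [-0.3, 1.4, 0.7]
gripper_width: 79.8
grasp_force: 0.0
-43 25 [326. 277.]
43 25 [176. 144.]
0 0 [254. 160.]
0 11 [252. 182.]
```

View pics/c_crop.png

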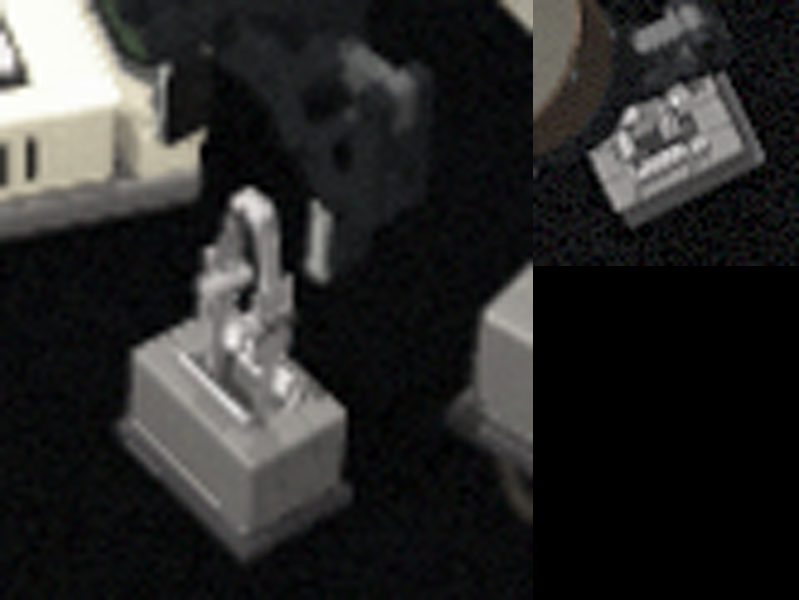

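In the scene crop the bow top is at (252,190) and the TCP axis at that height projects to about (251,196). The tongs therefore sit centred between the fingers to about 2 mm, so I'll descend to the rests (TCP z about 104).

```bash
python3 -m pendant '[[-0.001,0,0.02,0,0,0,0.08],[0,0,0.02,0,0,0,0.08],[0,0,0.015,0,0,0,0.08],[0,0,0.008,0,0,0,0.06],[0,0,0,0,0,0,0.06],[0,0,0,0,0,0,0.045],[0,0,0,0,0,0,0.039],[0,0,0,0,0,0,0.039]]'
python3 -m pendant '[[0,0,0,0,0,0,0.037],[0,0,0,0,0,0,0.036],[0,0,0,0,0,0,0.035],[0,0,0,0,0,0,0.034],[0,0,0,0,0,0,0.033],[0,0,0,0,0,0,0.0325],[0,0,0,0,0,0,0.0325]]'
```

```text
clock: 3.8
position: [453.1, 222.1, 104.1]
ee_rot: [0.975, 0.222, 0.001, -0.0]
contact_force: [-0.5, -0.5, 0.4]
gripper_width: 38.8
grasp_force: 0.0
clock: 4.5
position: [452.9, 222.2, 103.6]
ee_rot: [0.975, 0.222, 0.0, -0.0]
contact_force: [-1.7, 1.1, 3.7]
gripper_width: 32.4
grasp_force: 6.0
```

```bash
python3 -m pendant '[[0,0,0,0,0,0,0.032],[0,0,-0.005,0,0,0,0.032],[0,0,-0.01,0,0,0,0.032],[0,0,-0.02,0,0,0,0.032],[0,0,-0.02,0,0,0,0.032],[0,0,-0.02,0,0,0,0.032],[0,0,-0.02,0,0,0,0.032],[0,0,-0.02,0,0,0,0.032],[0,0,-0.01,0,0,0,0.032],[0,0,0,0,0,0,0.032],[0,0,0,0,0,0,0.032]]'
python3 - <<'E'
from h import *
st=arm.read_state(); p=st["position"]; M=R.from_quat(st["ee_rot"]).as_matrix()
d=snap("e"); T,S=d["top"],d["scene"]
U,V=map(int,proj(S,p+M@[0,0,60])); u,v=map(int,proj(T,p+M@[0,0,60]))
b=cv2.resize(cv2.imread("pics/e_scene.png")[V-35:V+40,U-35:U+30],(520,600),interpolation=2)
cv2.imwrite("pics/e_crop.png",b); print(p,U-35,V-35)
for x,z in ((-3.5,94.6),(3.5,94.6),(0,0)): print((np.array(proj(S,p+M@[x,0,z]))-[U-35,V-35])*8)
E
```

```text
clock: 5.6
position: [452.2, 221.4, 227.7]
ee_rot: [0.975, 0.222, -0.001, 0.0]
contact_force: [0.2, -0.7, -1.0]
gripper_width: 32.2
grasp_force: 3.6
[452.15729879 221.38487188 227.65253682] 253 183
[288.02861115 359.63855794]
[270.65902868 369.01615592]
[299.38629157 134.04743962]
```

View pics/e_crop.png

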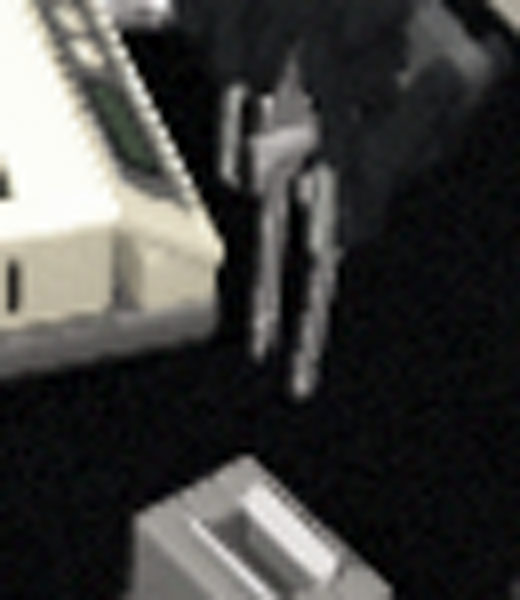

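The tongs are held straight, with tips at crop (260,357) and (301,395), within about 1.5 px of prediction. Next I'll move above the open well and compare the tips with the well in both views.

```bash
python3 -m pendant '[[0,0.01,0,0,0,0,0.032],[0.001,0.02,0,0,0,0,0.032],[0.001,0.025,0,0,0,0,0.032],[0.001,0.025,0,0,0,0,0.032],[0.001,0.025,0,0,0,0,0.032],[0,0.025,0,0,0,0,0.032],[0,0.025,0,0,0,0,0.032],[0,0.022,0,0,0,0,0.032],[0,0.015,0,0,0,0,0.032],[0,0.007,0,0,0,0,0.032],[0,0,0,0,0,0,0.032],[0,0,0,0,0,0,0.032]]'
python3 - <<'E'
from h import *
st=arm.read_state(); p=st["position"]; M=R.from_quat(st["ee_rot"]).as_matrix()
d=snap("f"); T,S=d["top"],d["scene"]
U,V=map(int,proj(S,p+M@[0,0,94.6])); u,v=map(int,proj(T,p+M@[0,0,94.6]))
b=cv2.resize(cv2.imread("pics/f_scene.png")[V-30:V+45,U-30:U+30],(480,600),interpolation=2)
a=cv2.resize(cv2.imread("pics/f_top.png")[v-40:v+35,u-20:u+20],(320,600),interpolation=2)
cv2.imwrite("pics/f_crop.png",np.hstack([b,a])); print(p,M.round(3).tolist(),"scene off",U-30,V-30,"top off",u-20,v-40)
for z in (94.6,): print((np.array(proj(S,p+M@[0,0,z]))-[U-30,V-30])*8,(np.array(proj(T,p+M@[0,0,z]))-[u-20,v-40])*8+[480,0])
E
```

```text
clock: 6.9
position: [542.3, 44.4, 228.1]
ee_rot: [0.975, 0.222, -0.0, -0.0]
contact_force: [-0.1, -0.7, 0.0]
gripper_width: 32.0
grasp_force: 3.6
[542.32608258  44.44399476 228.1352468 ] [[0.901, 0.434, -0.0], [0.434, -0.901, 0.0], [-0.0, -0.0, -1.0]] scene off 210 157 top off 232 130
[240.31640385 244.33558304] [641.64822639 322.27119967]
```

View pics/f_crop.png

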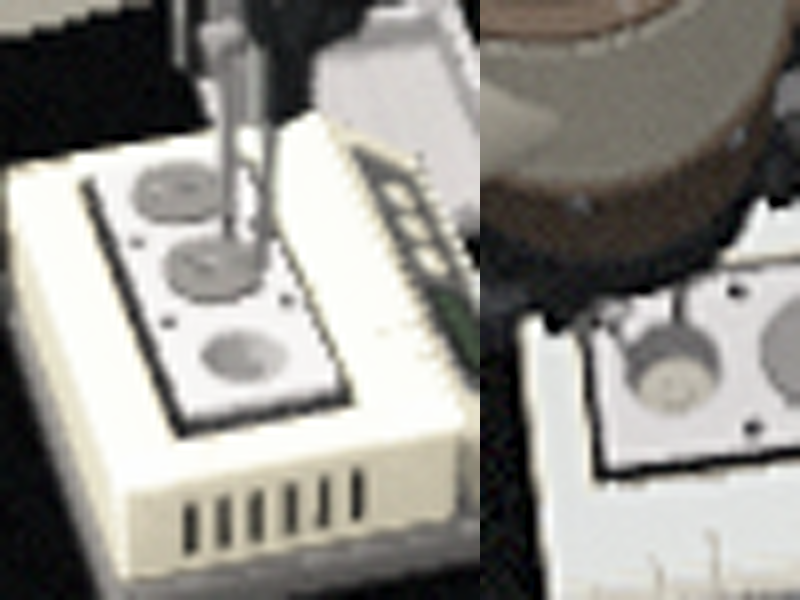

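Scene crop: tip ends at (229,240) and (263,252), well-rim centre at (245,356). Top crop: well-rim centre at (672,369), tips near (607,312) and (680,312). Tip predictions match in the scene view to under 1 px.

Run:
```python
from h import *
d=load("f"); T,S=d["top"],d["scene"]
a=(232+(672-480-3.5)/8,130+(369-3.5)/8); b=(210+(245-3.5)/8,157+(356-3.5)/8)
print("px",a,b,"top@85",plane(T,*a,85).round(1),"scene@85",plane(S,*b,85).round(1),"tri",tri(T,a,S,b))
at=(232+(643-480-3.5)/8,130+(312-3.5)/8); bt=(210+(246-3.5)/8,157+(246-3.5)/8)
print("tips top",plane(T,*at,133.5).round(1),"scene",plane(S,*bt,133.5).round(1),"tri",tri(T,at,S,bt))
g=cv2.cvtColor(T["image"],cv2.COLOR_RGB2GRAY)[168:184,248:266]; print(g)
g=cv2.cvtColor(S["image"],cv2.COLOR_RGB2GRAY)[194:210,232:249]; print(g)
```

```text
px (255.5625, 175.6875) (240.1875, 201.0625) top@85 [539.   38.1  85. ] scene@85 [542.3  45.2  85. ] tri (array([540.73935088,  38.1892907 ,  78.55146211]), np.float64(0.7642219904533373))
tips top [546.5  45.  133.5] scene [541.4  43.6 133.5] tri (array([543.82091872,  45.59240553, 136.19485426]), np.float64(4.3000962310177))
[[171 172 144 197 232 231 233 228  60 130 206 223 218 219 218 221 214 221]
 [159 150 171 211 223 217 216 203  67 125 201 231 220 217 217 219 219 218]
 [ 99 138 217 229 209 174 162 144  91 105 164 205 213 222 216 214 215 218]
 [ 91 138 219 213 160 108 108 106 108 108 115 139 185 216 221 217 220 220]
 [189 138 176 162 110 104 109 111 101 109 107 105 134 190 226 219 218 218]
 [219 153 119  96 106 105 110 110 114 103 105 106 105 150 219 218 216 216]
 [221 190 106 101 110 100 100 120 131 135 120 113  99 129 207 221 218 215]
 [221 208 134  93  95 124 156 173 175 176 168 147 107 119 197 219 216 219]
 [222 207 130  97 122 170 188 192 188 187 190 183 145 130 189 220 217 217]
 [221 209 127 111 164 188 185 173 187 183 188 186 175 150 196 217 215 215]
 [221 215 174 127 180
[... 866 characters left out ...]
241 195 147 147 154 156 167 185 196 198 205 220 245 246 245]
 [246 246 241 152 138 150 155 158 161 186 194 200 203 209 237 246 245]
 [246 247 242 193 138 148 154 155 159 165 171 196 201 216 241 246 245]
 [246 246 245 236 186 151 154 156 154 152 159 198 205 232 245 246 246]
 [246 246 246 245 238 218 196 178 180 180 199 214 240 243 245 246 246]
 [238 247 246 247 246 244 239 237 239 239 239 241 246 244 236 228 226]
 [232 246 245 246 246 246 245 245 244 234 227 226 212 196 184 178 172]
 [182 245 246 245 237 229 221 196 194 183 176 167 132 108 107  93  79]
 [112 220 198 198 188 174 163 129 107 104  90  80  59  55  88  74  80]
 [ 60 121 109 110 106  82  76  68  75  87  78 102 123 149 183 226 244]]
```

The views disagree on well y (46 from scene, 38 from top). I'll lower the tips to just above the block, where parallax vanishes, and measure the tongs by differencing against the first pictures.

```bash
python3 -m pendant '[[-0.002,0.001,0.01,0,0,0,0.032],[0,0,0.01,0,0,0,0.0315],[0,0,0.01,0,0,0,0.0315],[0,0,0.006,0,0,0,0.0315],[0,0,0,0,0,0,0.0315],[0,0,0,0,0,0,0.0315]]'
cat > dif.py <<'E'
from h import *
import sys
def asc(tag,n,x0,y0,x1,y1,th=40):
    a=load("a")[n]["image"].astype(int); b=load(tag)[n]["image"].astype(int); m=abs(a-b).max(2)
    print(n,"cols from",x0)
    for v in range(y0,y1): print(v,"".join("#" if m[v,u]>th else "+" if m[v,u]>18 else "." for u in range(x0,x1)))
E
python3 - <<'E'
from h import *; from dif import asc
d=snap("g"); st=arm.read_state(); p=st["position"]; M=R.from_quat(st["ee_rot"]).as_matrix(); print(p)
for n in d: print(n,[np.round(proj(d[n],p+M@[x,y,94.6]),1).tolist() for x,y in((0,0),(3.5,9),(-3.5,9),(3.5,-9),(-3.5,-9))],"well85 scene-est",np.round(proj(d[n],[543,46,85]),1),"top-est",np.round(proj(d[n],[539,38,85]),1))
asc("g","top",240,160,275,186); asc("g","scene",222,172,260,206)
E
```

```text
clock: 7.6
position: [541.3, 42.4, 192.2]
ee_rot: [0.975, 0.222, -0.0, 0.0]
contact_force: [0.1, 0.8, -0.6]
gripper_width: 31.5
grasp_force: 3.8
[541.54270039  42.48648738 192.72576682]
scene [[240.2, 196.9], [237.3, 195.6], [239.4, 194.7], [241.1, 199.1], [243.1, 198.1]] well85 scene-est [240.  201.3] top-est [240.9 199.3]
top [[253.6, 173.6], [256.2, 170.8], [257.5, 173.2], [249.7, 174.0], [251.0, 176.5]] well85 scene-est [252.4 174.2] top-est [255.6 175.7]
top cols from 240
160 ############################.###...
161 ###########################+++++...
162 ###########################........
163 ##########################.........
164 ##########################.........
165 #########################+.........
166 ####.##################............
167 ####.##################+...........
168 ####.##################............
169 ####.################..............
170 ####.###############...............
171 ####+##########+.++................
172 ###########.......#................
173 #####+####.#......+................
174 ..###+####++.......................
175 +.##+.###..++.
[... 1203 characters left out ...]
............
190 ...............###+.+##...............
191 ...............#+.+.+##...............
192 ................+++.+##...............
193 ................+++.###...............
194 .................+#.###...............
195 ................##++###...............
196 ................##.###+...............
197 ...................+##+....+......++++
198 ...................+####++....++++....
199 ...................+####.....+........
200 ....................+..+..............
201 ............................#+........
202 .......................+#+++....++++++
203 ...............................+#+....
204 ...............++...............+.....
205 ......................................
```

Run:
```python
from h import *
for t in "ag": 
    print(t); g=cv2.cvtColor(load(t)["top"]["image"],cv2.COLOR_RGB2GRAY)
    for v in range(165,181): print(v,*["%3d"%x for x in g[v,242:264]])
```

```text
a
165 221 184 138 130 110 132 107 120 150 153 187 189 193 197 203 206 214 215 229 227 227 150
166 228 196  32 135 200 206 202 207 213 215 228 227 226 227 227 225 225 221 223 224 216  39
167 233 215  38 161 237 226 225 225 223 223 221 219 221 221 220 220 221 218 219 222 221 185
168 233 221  23 147 235 221 219 220 220 220 220 221 223 222 222 221 221 216 218 219 221 222
169 231 219  31 134 235 221 219 218 220 220 222 216 210 204 206 208 221 225 220 220 218 218
170 232 222  33 124 239 222 220 219 220 223 207 176 163 146 148 154 178 202 214 221 219 219
171 232 224  43 106 219 222 220 220 224 208 162 114 110 100 104 104 112 143 185 218 223 217
172 231 222  94  86 199 222 219 218 207 158 111 103 105 106 110 104 108 104 132 192 226 221
173 229 226 148  63 182 228 222 221 176  97 101 110 109 117 115  99 107 104 100 150 219 219
174 230 230 190  40 168 229 221 213 143  99 105  92  99 124 130 132 120 111 100 129 208 222
175 228 230 206  48 173 230 221 207 131  99 102 129 160 173 173 178 169 152 107 118 199 222
176 228 233 216  34 155 232 221 207 127  99 128 169 190 191 193 192 191 182 149 131 19
[... 1147 characters left out ...]
 163 154 109 110 113 119 112  95 141  92 105 149 219 221
174 106   0  14  59  95  88  34 106 114 130 101 102 101 122 130 134 114 106  99 130 209 220
175 166 127 173  45 109 138 128 193 120 127 141 121 157 174 173 179 176 152 113 123 197 220
176 217 212 214  23 133 207 199 214 131  78 127 171 189 192 194 189 189 180 148 134 189 222
177 232 236 219  34 147 231 221 210 129  93 133 191 187 171 185 185 187 188 177 155 198 219
178 227 233 221  41 135 234 223 219 175 126 170 192 186 180 188 184 175 187 185 179 212 220
179 228 233 220  34 121 234 224 221 212 172 179 188 184 182 189 186 170 191 192 205 217 217
180 227 230 224  73 100 219 224 220 220 210 193 191 180 168 168 166 173 170 181 218 219 216
```

Directly comparing tips with rim puts the well about 1–2 mm toward −y of the tips in both views. Bore slack is about 4 mm. I'll nudge and descend in steps, watching force.

```bash
python3 -m pendant '[[-0.001,0.001,0,0,0,0,0.0315],[0,0,0.005,0,0,0,0.0315],[0,0,0.005,0,0,0,0.0315],[0,0,0.005,0,0,0,0.0315],[0,0,0.005,0,0,0,0.0315],[0,0,0.002,0,0,0,0.0315],[0,0,0,0,0,0,0.0315]]'
python3 -m pendant '[[0,0,0.005,0,0,0,0.0315],[0,0,0.005,0,0,0,0.0315],[0,0,0.005,0,0,0,0.0315],[0,0,0.003,0,0,0,0.0315],[0,0,0,0,0,0,0.0315],[0,0,0,0,0,0,0.0315]]'
python3 - <<'E'
from h import *; from dif import asc
d=snap("i"); st=arm.read_state(); print(st["position"],st["contact_force"],st["wrist_torque"],st["grasp_force"])
for n,(x0,x1,y0,y1) in {"top":(246,264,168,183),"scene":(232,250,192,208)}.items():
    print(n); g=cv2.cvtColor(d[n]["image"],cv2.COLOR_RGB2GRAY)
    for v in range(y0,y1): print(v,*["%3d"%x for x in g[v,x0:x1]])
E
```

```text
clock: 8.4
position: [540.5, 41.0, 169.8]
ee_rot: [0.975, 0.222, -0.001, 0.0]
contact_force: [0.1, 0.3, -0.7]
gripper_width: 31.8
grasp_force: 3.8
clock: 9.0
position: [540.8, 41.1, 152.3]
ee_rot: [0.975, 0.222, -0.0, 0.0]
contact_force: [-0.4, -0.2, -1.0]
gripper_width: 31.6
grasp_force: 3.8
[540.88849324  41.12548072 152.532925  ] [-0.52890958  0.51018952  0.07214961] [ 0.08024947 -0.00819807  0.01214467] 3.820880949497223
top
168  45  52  47  43  47  42  48  41  50  50  46  47  52  54  45  50  43  23
169  52  48  47  49  50  48  45  53  50  50  49  42  50  46  37  30  27  34
170  49  43  52  48  50  50  42  52  43  52  51  43  36  33  20  27  21  12
171  47  48  49  47  44  48  45  50  50  37  39  32  41  26  30  18   0  48
172  30  29  43  34  43  42  34  38  40  46  26  29  29  16  23   9  73 180
173  25  36  29  30  12  22  20  27  19  28  18  28  14  13  26  99 200 224
174  31  18  31  31  36  28  14  25  20  16  17   6  13  43  46 139 220 227
175  24  22  22  20  19  20   8  16   3  24  66  97  90 107  80 132 202 223
176  20  36  55  39  64 105 138  77 118 177 177 171  95  96
[... 994 characters left out ...]
 238 239 238 225
199 247 246 245 231 190 162 169 123 154 185 179 113 148 234 246 246 245 238
200 247 246 242 195 148 151 165 123 151 181 169 116 145 223 246 246 245 243
201 246 246 240 152 137 151 168 129 160 184 173 118 144 205 232 246 245 242
202 246 247 243 189 140 150 150 133 142 164 159 114 141 203 198 222 217 223
203 246 247 245 229 183 142 127 127 132 151 149 115 147 230 239 239 241 241
204 246 245 239 236 229 202 168 139 161 180 183 178 227 243 246 246 245 245
205 231 239 237 237 236 233 228 226 237 236 230 228 237 244 237 228 225 212
206 224 236 236 236 237 237 236 234 239 235 214 211 199 195 185 178 171 131
207 170 236 236 234 226 215 210 186 187 182 169 163 131 104 107  93  76  61
```

In the scene view both legs are inside the mouth: legs at cols 238.5 and 243, mouth 235–246, centre 240.3. I'll shift about 1 mm along +x and go down to the knob.

```bash
python3 -m pendant '[[0.001,0,0.003,0,0,0,0.0315],[0,0,0.003,0,0,0,0.0315],[0,0,0.003,0,0,0,0.0315],[0,0,0.003,0,0,0,0.0315],[0,0,0.002,0,0,0,0.0315],[0,0,0,0,0,0,0.0315],[0,0,0,0,0,0,0.0315]]'
python3 -m pendant '[[0,0,0.001,0,0,0,0.0315],[0,0,0.001,0,0,0,0.0315],[0,0,0,0,0,0,0.0315],[0,0,0,0,0,0,0.0315]]'
```

```text
clock: 9.8
position: [541.6, 41.5, 138.3]
ee_rot: [0.975, 0.222, -0.0, 0.0]
contact_force: [0.3, -0.4, -0.6]
gripper_width: 31.6
grasp_force: 3.8
clock: 10.2
position: [541.6, 41.5, 136.3]
ee_rot: [0.975, 0.222, 0.0, 0.0]
contact_force: [-0.1, -0.6, 0.1]
gripper_width: 31.5
grasp_force: 3.8
```

```bash
python3 -m pendant '[[0,0,0,0,0,0,0.031],[0,0,0,0,0,0,0.0305],[0,0,0,0,0,0,0.03],[0,0,0,0,0,0,0.0297],[0,0,0,0,0,0,0.0297]]'
python3 -m pendant '[[0,0,0,0,0,0,0.0294],[0,0,0,0,0,0,0.0294]]'
python3 -m pendant '[[0,0,0,0,0,0,0.0291],[0,0,0,0,0,0,0.0291]]'
```

```text
clock: 10.7
position: [541.6, 41.5, 136.3]
ee_rot: [0.975, 0.222, -0.0, 0.0]
contact_force: [0.8, -0.8, 0.5]
gripper_width: 29.8
grasp_force: 4.6
clock: 10.9
position: [541.6, 41.5, 136.3]
ee_rot: [0.975, 0.222, -0.0, 0.0]
contact_force: [0.4, 0.7, -0.1]
gripper_width: 29.5
grasp_force: 4.9
clock: 11.1
position: [541.6, 41.5, 136.3]
ee_rot: [0.975, 0.222, -0.0, 0.0]
contact_force: [0.7, -0.6, -1.1]
gripper_width: 29.2
grasp_force: 5.1
```

```bash
python3 -m pendant '[[0,0,0,0,0,0,0.0289],[0,0,0,0,0,0,0.0289]]'
python3 -m pendant '[[0,0,0,0,0,0,0.0287],[0,0,0,0,0,0,0.0287]]'
```

```text
clock: 11.3
position: [541.6, 41.5, 136.3]
ee_rot: [0.975, 0.222, 0.0, 0.0]
contact_force: [0.8, -0.3, -1.0]
gripper_width: 28.6
grasp_force: 5.6
clock: 11.5
position: [541.6, 41.5, 136.3]
ee_rot: [0.975, 0.222, 0.0, 0.0]
contact_force: [-0.6, -0.1, -0.8]
gripper_width: 28.6
grasp_force: 7.7
```

Force now rises with no closing, so the tips are on the knob. I'll squeeze up to about 17 N.

```bash
python3 -m pendant '[[0,0,0,0,0,0,0.0285],[0,0,0,0,0,0,0.0285]]'
python3 -m pendant '[[0,0,0,0,0,0,0.0283],[0,0,0,0,0,0,0.0283]]'
```

```text
clock: 11.7
position: [541.6, 41.5, 136.3]
ee_rot: [0.975, 0.222, 0.0, 0.0]
contact_force: [0.4, -0.6, 0.6]
gripper_width: 28.6
grasp_force: 10.0
clock: 11.9
position: [541.6, 41.5, 136.4]
ee_rot: [0.975, 0.222, 0.0, 0.0]
contact_force: [0.3, -0.2, 0.1]
gripper_width: 28.6
grasp_force: 12.4
```

```bash
python3 -m pendant '[[0,0,0,0,0,0,0.0281],[0,0,0,0,0,0,0.0281]]'
python3 -m pendant '[[0,0,0,0,0,0,0.0279],[0,0,0,0,0,0,0.0279]]'
```

```text
clock: 12.1
position: [541.6, 41.5, 136.3]
ee_rot: [0.975, 0.222, 0.0, 0.0]
contact_force: [0.0, -0.2, 0.6]
gripper_width: 28.8
grasp_force: 15.0
clock: 12.3
position: [541.7, 41.5, 136.4]
ee_rot: [0.975, 0.222, 0.0, 0.0]
contact_force: [0.6, -0.2, -0.5]
gripper_width: 28.4
grasp_force: 17.7
```

```bash
python3 -m pendant '[[0,0,-0.001,0,0,0,0.0279],[0,0,-0.001,0,0,0,0.0279],[0,0,-0.001,0,0,0,0.0279],[0,0,-0.001,0,0,0,0.0279],[0,0,-0.002,0,0,0,0.0279],[0,0,-0.002,0,0,0,0.0279]]'
python3 -m pendant '[[0,0,-0.002,0,0,0,0.0279],[0,0,-0.003,0,0,0,0.0279],[0,0,-0.004,0,0,0,0.0279],[0,0,-0.005,0,0,0,0.0279],[0,0,-0.005,0,0,0,0.0279],[0,0,0,0,0,0,0.0279]]'
```

```text
clock: 12.9
position: [541.7, 41.6, 144.6]
ee_rot: [0.975, 0.222, 0.0, 0.0]
contact_force: [-0.0, -0.2, -2.2]
gripper_width: 28.3
grasp_force: 17.6
clock: 13.5
position: [542.2, 41.7, 164.5]
ee_rot: [0.975, 0.222, 0.001, -0.0]
contact_force: [-0.1, -0.2, -1.9]
gripper_width: 27.9
grasp_force: 17.7
```

```bash
python3 -m pendant '[[0,0,-0.005,0,0,0,0.0279],[0,0,-0.008,0,0,0,0.0279],[0,0,-0.01,0,0,0,0.0279],[0,0,-0.01,0,0,0,0.0279],[0,0,-0.01,0,0,0,0.0279],[0,0,-0.01,0,0,0,0.0279],[0,0,-0.007,0,0,0,0.0279],[0,0,0,0,0,0,0.0279],[0,0,0,0,0,0,0.0279],[0,0,0,0,0,0,0.0279]]'
python3 - <<'E'
from h import *
d=snap("k"); S=d["scene"]; st=arm.read_state(); p=st["position"]; print(p)
U,V=map(int,proj(S,p+[0,0,-94.6])); b=cv2.resize(cv2.imread("pics/k_scene.png")[V-30:V+30,U-30:U+50],(800,600),interpolation=2); cv2.imwrite("pics/k_crop.png",b)
print(U-30,V-30)
# dish floor corners and candidate
a=load("a"); q=lambda u,v:(235+(u+.5)/4-.5,150+(v+.5)/4-.5)
for n,pts in (("top",[(515,180),(525,318),(322,330)]),):
    pass
for c in ([450,-180,2],[400,-245,2],[500,-245,2],[400,-115,2],[500,-115,2]): print(np.round(proj(a["scene"],c),1),np.round(proj(a["top"],c),1))
E
```

```text
clock: 14.5
position: [541.2, 41.4, 222.7]
ee_rot: [0.975, 0.222, -0.001, -0.0]
contact_force: [-0.3, -0.5, -0.5]
gripper_width: 28.2
grasp_force: 17.7
[541.35441025  41.44396114 222.73525489]
210 158
[256.4 172.7] [339.7 213.2]
[266.9 159.8] [365.7 231.8]
[238.4 162.7] [363.3 194. ]
[275.4 183.1] [315.8 232.7]
[245.  186.5] [314.2 195. ]
```

View pics/k_crop.png

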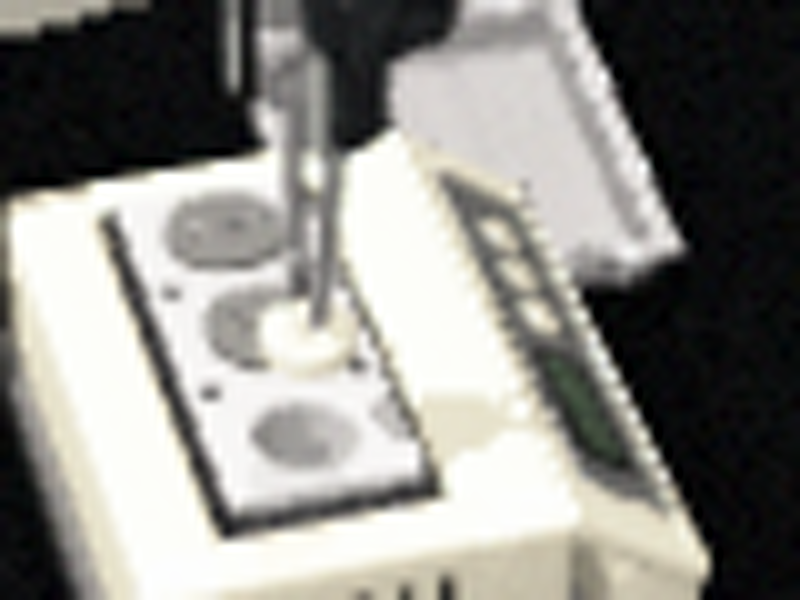

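The spacer is held clear of the well at crop (305,340), and the plugs are undisturbed. The dish centre is about (451,−180), so I'll aim for (445,−190).

```bash
python3 -m pendant '[[-0.005,0.005,0,0,0,0,0.0279],[-0.012,0.011,0,0,0,0,0.0279],[-0.02,0.018,0,0,0,0,0.0279],[-0.023,0.02,0,0,0,0,0.0279],[-0.023,0.02,0,0,0,0,0.0279],[-0.023,0.02,0,0,0,0,0.0279],[-0.023,0.02,0,0,0,0,0.0279],[-0.023,0.02,0,0,0,0,0.0279],[-0.018,0.017,0,0,0,0,0.0279],[-0.012,0.011,0,0,0,0,0.0279],[-0.005,0.0045,0,0,0,0,0.0279],[0,0,0,0,0,0,0.0279]]'
python3 -m pendant '[[0,0,0.008,0,0,0,0.0279],[0,0,0.015,0,0,0,0.0279],[0,0,0.02,0,0,0,0.0279],[0,0,0.02,0,0,0,0.0279],[0,0,0.02,0,0,0,0.0279],[0,0,0.01,0,0,0,0.0279],[0,0,0.004,0,0,0,0.0279],[0,0,0,0,0,0,0.0279],[0,0,0,0,0,0,0.0279]]'
```

```text
clock: 15.8
position: [444.4, -190.5, 223.3]
ee_rot: [0.975, 0.221, -0.0, -0.0]
contact_force: [-0.3, 0.1, -0.9]
gripper_width: 28.6
grasp_force: 17.7
clock: 16.7
position: [446.0, -189.6, 127.0]
ee_rot: [0.975, 0.223, 0.001, 0.0]
contact_force: [-0.6, 0.1, -0.5]
gripper_width: 28.1
grasp_force: 17.7
```

```bash
python3 -m pendant '[[0,0,0.004,0,0,0,0.0279],[0,0,0.004,0,0,0,0.0279],[0,0,0.004,0,0,0,0.0279],[0,0,0.003,0,0,0,0.0279],[0,0,0.001,0,0,0,0.0279],[0,0,0,0,0,0,0.0279],[0,0,0,0,0,0,0.0279]]'
python3 -m pendant '[[0,0,0.001,0,0,0,0.0279],[0,0,0,0,0,0,0.0279],[0,0,0,0,0,0,0.0279]]'
```

```text
clock: 17.4
position: [445.3, -189.6, 110.4]
ee_rot: [0.975, 0.222, 0.0, 0.0]
contact_force: [0.2, -0.3, -0.1]
gripper_width: 28.6
grasp_force: 17.7
clock: 17.7
position: [445.2, -189.6, 109.3]
ee_rot: [0.975, 0.222, 0.0, 0.0]
contact_force: [-0.3, -0.2, -0.7]
gripper_width: 28.4
grasp_force: 17.7
```

```bash
python3 -m pendant '[[0,0,0.001,0,0,0,0.0279],[0,0,0,0,0,0,0.0279],[0,0,0,0,0,0,0.0279]]'
python3 -m pendant '[[0,0,0.0005,0,0,0,0.0279],[0,0,0,0,0,0,0.0279],[0,0,0,0,0,0,0.0279]]'
```

```text
clock: 18.0
position: [445.5, -189.7, 108.5]
ee_rot: [0.975, 0.222, 0.0, 0.0]
contact_force: [0.0, 0.4, 0.4]
gripper_width: 28.4
grasp_force: 17.7
clock: 18.3
position: [445.7, -189.7, 108.2]
ee_rot: [0.975, 0.222, 0.0, 0.0]
contact_force: [0.5, -0.9, 4.6]
gripper_width: 28.3
grasp_force: 17.9
```

Touchdown: fz is 4.6 N at 108.2, as expected. I'll release to 32 mm, which keeps hold of the tongs.

```bash
python3 -m pendant '[[0,0,0,0,0,0,0.0283],[0,0,0,0,0,0,0.0288],[0,0,0,0,0,0,0.0295],[0,0,0,0,0,0,0.031],[0,0,0,0,0,0,0.032],[0,0,0,0,0,0,0.032],[0,0,-0.003,0,0,0,0.032],[0,0,-0.005,0,0,0,0.032],[0,0,-0.01,0,0,0,0.032],[0,0,-0.02,0,0,0,0.032],[0,0,-0.02,0,0,0,0.032],[0,0,0,0,0,0,0.032]]'
python3 - <<'E'
from h import *
d=snap("m"); st=arm.read_state(); p=st["position"]; print(p)
for n in d:
    u,v=map(int,proj(d[n],[445.5,-189.7,10])); a=load("a")[n]["image"].astype(int);b=d[n]["image"].astype(int)
    m=(b-a)
    print(n,u,v,np.round(proj(d[n],p+[0,0,-94.6]),1))
    for r in range(v-12,v+12): print(r,"".join("%4d"%b[r,c,2] for c in range(u-10,u+11)))
E
```

```text
clock: 19.5
position: [447.3, -190.0, 169.3]
ee_rot: [0.975, 0.223, 0.003, 0.001]
contact_force: [0.7, 0.2, -0.9]
gripper_width: 31.9
grasp_force: 3.6
[ 445.29689029 -189.49069012  166.3835482 ]
scene 257 168 [257.6 153.7]
156   15   9   7  13  12  12  16  10   8  14  33  68  27  20  13  14  22  60 100 109  13
157   11  12   7  10  12  10  13  13  23  58  95  90 104 157 206 185 189 187 180 185  85
158   23  48  56  94 104 156 209 187 190 196 203 220 225 229 228 197 176 173 203 214 161
159  192 195 206 218 215 218 230 208 177 178 181 177 176 184 177 152 141 159 203 217 195
160  189 168 153 174 169 174 176 167 150 150 149 144 141 146 145 145 143 143 185 218 205
161  154 145 134 140 142 145 146 143 144 143 145 143 142 146 145 147 144 152 166 176 212
162  144 143 141 145 142 144 144 145 146 140 145 147 162 164 164 168 175 173 163 174 230
163  142 142 143 143 156 164 167 164 171 175 185 186 191 191 192 205 206 199 160 175 208
164  171 176 183 183 190 189 187 188 192 207 207 207 209 209 210 214 215 205 169 163 163
165  203 207 207 206 209 212 211 207 207 210 212 210 214 213 216 212 212 210
[... 2720 characters left out ...]
4  88  81 100 114  73  60  36  40  87  90 122 196 246 217 185 193 193 191 182
219  191 195 167  60  55  76  66  58  46  29  51  90 172 217 226 176 146 190 186 186 185
220  189 192 189  84  20  47  61  65  65  79 126 150 173 192 178 141 151 190 187 184 186
221  186 189 187 162  73  36  62  49  92 137 156 160 151 147 139 149 177 190 184 187 187
222  190 187 192 189 147 163 143 170 164 148 149 148 145 146 151 176 192 186 186 187 184
223  185 186 187 186 177 194 182 194 188 175 179 173 141 151 176 191 189 187 187 187 189
224  186 188 186 188 188 191 189 188 189 189 191 187 174 179 191 190 187 184 186 187 186
225  185 191 186 187 187 186 186 188 183 185 183 184 188 187 187 186 187 185 182 187 184
```

The spacer lies upright in the dish, scene px (257,170), free of the tongs. Now I'll lift and carry the tongs back over the stand.

```bash
python3 -m pendant '[[0,0,-0.015,0,0,0,0.032],[0,0,-0.02,0,0,0,0.032],[0,0,-0.02,0,0,0,0.032],[0,0,-0.005,0,0,0,0.032],[0.004,-0.008,0,0,0,0,0.032],[0.008,-0.016,0,0,0,0,0.032],[0.012,-0.024,0,0,0,0,0.032],[0.014,-0.028,0,0,0,0,0.032],[0.014,-0.028,0,0,0,0,0.032],[0.014,-0.028,0,0,0,0,0.032],[0.014,-0.028,0,0,0,0,0.032],[0.014,-0.028,0,0,0,0,0.032]]'
python3 -m pendant '[[0.014,-0.028,0,0,0,0,0.032],[0.014,-0.028,0,0,0,0,0.032],[0.014,-0.028,0,0,0,0,0.032],[0.014,-0.028,0,0,0,0,0.032],[0.014,-0.028,0,0,0,0,0.032],[0.012,-0.022,0,0,0,0,0.032],[0.008,-0.014,0,0,0,0,0.032],[0.004,-0.006,0,0,0,0,0.032],[0,0,0,0,0,0,0.032],[0,0,0,0,0,0,0.032],[0,0,0,0,0,0,0.032]]'
python3 - <<'E'
from h import *
st=arm.read_state(); p=st["position"]; M=R.from_quat(st["ee_rot"]).as_matrix()
print(p,M.round(3).tolist(),"tool shift mm",(M.T@(np.array([452.9,222.2,103.6])-p)).round(1), st["clock"])
E
```

```text
clock: 20.8
position: [447.1, 22.0, 224.1]
ee_rot: [0.975, 0.222, -0.002, -0.0]
contact_force: [0.2, 0.0, -0.1]
gripper_width: 32.0
grasp_force: 3.6
clock: 21.9
position: [454.1, 224.4, 225.7]
ee_rot: [0.975, 0.222, -0.0, 0.0]
contact_force: [-0.1, -0.1, -0.4]
gripper_width: 32.1
grasp_force: 3.6
[454.13230228 224.3570725  225.73055244] [[0.902, 0.432, -0.0], [0.432, -0.902, -0.0], [-0.0, 0.0, -1.0]] tool shift mm [ -2.    1.4 122.1] 21.9
```

I'll return to exactly the pose of picture "e" and compare it, to see whether the tongs slipped or tilted in the grip.

```bash
python3 -m pendant '[[-0.002,0.001,-0.002,0,0,0,0.032],[-0.0005,0.001,0,0,0,0,0.032],[0,0,0,0,0,0,0.032],[0,0,0,0,0,0,0.032]]'
python3 - <<'E'
from h import *
d=snap("n"); e=load("e"); print(arm.read_state()["position"])
for n in ("scene",):
    a=e[n]["image"].astype(int);b=d[n]["image"].astype(int); m=abs(a-b).max(2)
    for v in range(200,236): print(v,"".join("#" if m[v,u]>40 else "+" if m[v,u]>20 else "." for u in range(270,310)))
E
```

```text
clock: 22.3
position: [452.9, 222.2, 227.9]
ee_rot: [0.975, 0.222, 0.0, -0.0]
contact_force: [0.1, -0.8, -0.6]
gripper_width: 31.8
grasp_force: 3.6
[452.94004009 222.39335152 227.83107538]
200 ...........++.........+.................
201 ...........++.+.+.......................
202 ............+++.....+...................
203 ............+...........................
204 ........................#...............
205 ............#.+.....+...................
206 ............+.+....+#.+.................
207 ..............+......++.................
208 ...............+#.#..+..................
209 ...............+#.#..+..+...............
210 ......................+.+...............
211 ................+.+.....................
212 ..................+.....+...............
213 ..................+.....................
214 ......................+.................
215 .....................+#.................
216 ..............+#.....+#.................
217 ..............+#......+.+...............
218 ...............+......+.+...............
219 ......................+.+...............
220 ...............+.#......+...............
221 ..............+#.+..+#..................
222 ........................................
223 ...............#.....+..................
224 .................+.....+................
225 ...............+.+.....+................
226 ...............+....#...................
227 ..............+....+#.+.................
228 ..............+.....+...................
229 ......................+.................
230 ....................+.+.................
231 ....................+...................
232 ........................................
233 ........................................
234 ........................................
235 ........................................
```

The difference is sub-pixel, so the tongs have not moved in the grip. I'll lower them straight into the slot.

```bash
python3 -m pendant '[[0,0,0.015,0,0,0,0.032],[0,0,0.02,0,0,0,0.032],[0,0,0.02,0,0,0,0.032],[0,0,0.012,0,0,0,0.032],[0,0,0.008,0,0,0,0.032],[0,0,0.005,0,0,0,0.032],[0,0,0,0,0,0,0.032]]'
python3 -m pendant '[[0,0,0.008,0,0,0,0.032],[0,0,0.008,0,0,0,0.032],[0,0,0.008,0,0,0,0.032],[0,0,0.008,0,0,0,0.032],[0,0,0.006,0,0,0,0.032],[0,0,0.003,0,0,0,0.032],[0,0,0,0,0,0,0.032]]'
```

```text
clock: 23.1
position: [452.9, 222.5, 147.6]
ee_rot: [0.975, 0.222, -0.0, 0.0]
contact_force: [-0.1, -0.5, -0.8]
gripper_width: 31.8
grasp_force: 3.6
clock: 23.8
position: [452.8, 222.3, 106.3]
ee_rot: [0.975, 0.222, -0.0, 0.0]
contact_force: [-0.6, 0.1, 0.7]
gripper_width: 32.0
grasp_force: 3.6
```

```bash
python3 -m pendant '[[0,0,0.001,0,0,0,0.032],[0,0,0.001,0,0,0,0.032],[0,0,0,0,0,0,0.032],[0,0,0,0,0,0,0.033],[0,0,0,0,0,0,0.035],[0,0,0,0,0,0,0.038],[0,0,0,0,0,0,0.045],[0,0,0,0,0,0,0.06],[0,0,0,0,0,0,0.075],[0,0,0,0,0,0,0.075]]'
python3 -m pendant '[[0,0,-0.01,0,0,0,0.075],[0,0,-0.02,0,0,0,0.075],[0,0,-0.03,0,0,0,0.075],[0,0,-0.03,0,0,0,0.075],[0,0,-0.03,0,0,0,0.075],[0,0,-0.01,0,0,0,0.075],[0,0,0,0,0,0,0.075],[0,0,0,0,0,0,0.075],[0,0,0,0,0,0,0.075]]'
python3 - <<'E'
from h import *
d=snap("o"); a=load("a")["scene"]["image"].astype(int);b=d["scene"]["image"].astype(int); m=abs(a-b).max(2)
print("tongs")
for v in range(220,262): print(v,"".join("#" if m[v,u]>40 else "+" if m[v,u]>20 else "." for u in range(265,310)))
print("heater/dish")
for v in range(155,215): print(v,"".join("#" if m[v,u]>40 else "+" if m[v,u]>20 else "." for u in range(222,275)))
E
```

```text
clock: 24.8
position: [453.0, 222.5, 104.8]
ee_rot: [0.975, 0.222, 0.0, -0.0]
contact_force: [-0.0, 0.1, -0.2]
gripper_width: 75.1
grasp_force: 0.0
clock: 25.7
position: [452.2, 221.9, 233.2]
ee_rot: [0.975, 0.222, -0.002, 0.001]
contact_force: [1.7, 0.1, -0.6]
gripper_width: 75.1
grasp_force: 0.0
tongs
220 .............................................
221 .............................................
222 ........................###..................
223 .....................##.#####................
224 ...................##########+...............
225 ...................######+####...............
226 ...................###########...............
227 ..................+###########...............
228 ..................###..###.###...............
229 .................+###+++##+###...............
230 .................+##+##+######...............
231 .................##+.+#.######...............
232 ...............####..##.######...............
233 ...............###...+#+######...............
234 ...............###.#+.##+#####...............
235 ...............###+....#.#####...........
[... 4096 characters left out ...]
....
203 .....................................................
204 .....................................................
205 .....................................................
206 .......................+.............................
207 .....................................................
208 ................................................+....
209 .....................................................
210 .....................................................
211 .........+...........................................
212 .....................................................
213 .....................................................
214 ...........................................+.........
```

Heater and plugs are unchanged and the spacer is in the dish. The tongs stand slightly differently than at the start, so I'll measure their lean.

Run:
```python
from h import *
S=load("o")["scene"]
for t in "ao":
    g=cv2.cvtColor(load(t)["scene"]["image"],cv2.COLOR_RGB2GRAY)
    print(t)
    for v in range(219,252): print(v,"".join("#" if x>120 else "+" if x>60 else "." for x in g[v,274:304]))
c=np.array([453,222])
for r in (-10,0,10): pass
for z in (9,149): print(z,np.round(proj(S,[453,220,z]),1),"dx20",np.round(proj(S,[473,220,z]),1),"dy20",np.round(proj(S,[453,240,z]),1))
```

```text
a
219 ######........................
220 ######........................
221 #####+........................
222 #+++++........................
223 ++++++......+#+...............
224 +++++......####+..............
225 ++........+######.............
226 ..........+######.............
227 ..........+++####+............
228 .........+#++###++............
229 .........+++++###+............
230 .........++++.####............
231 ........+++++.+###............
232 ......+##+++..+###............
233 ......+##++++.+###............
234 .......#+####++##+............
235 .......#######.##+............
236 ......########+###++..........
237 .....+#######++#####..........
238 .....+#####+..+#####..........
239 ......###+#+..######..........
240 ......###+#+..######..........
241 ......######.+#####+..........
242 .....+###########+++..........
243 ...+###########++++...........
244 .+##############++++..........
245 ###############+++++..........
246 ##############++##++..........
247 ##################+...........
248 #########++########...........
249 ######+#+++#########+.........
250 ########+
[... 623 characters left out ...]
........+#######..##+.........
236 ........#######+.+###++.......
237 .......+#####++..+##++........
238 ........###+++..+###++........
239 ........####+...+#++++........
240 ........#+++....+#++++........
241 .......+#+++..+###+#+++.......
242 .....+####+##.####+#++........
243 ...+######+#######+++.........
244 .+###########+###++.++........
245 ##############+##+++++........
246 #########+#####+#++++.........
247 #########+#######++++.........
248 ######++#++######+++..........
249 #####+++#+++#####++++.........
250 ######++#++++#####++#+........
251 #######+++++++###+####+.......
9 [284.5 261.5] dx20 [277.2 262.6] dy20 [286.3 267.3]
149 [287.8 223.6] dx20 [279.9 224.6] dy20 [289.8 229.3]
```

The bow moved about 3 px, roughly 8 mm at the top, which is a lean of about 0.06 rad. The slot limits lean to about 0.13 rad, against 0.2 allowed. I'll check that nothing is moving, then hand in.

```bash
python3 -m pendant '[[0,0,-0.01,0,0,0,0.075],[0,0,0,0,0,0,0.075],[0,0,0,0,0,0,0.075],[0,0,0,0,0,0,0.075],[0,0,0,0,0,0,0.075]]'
python3 - <<'E'
from h import *
d=snap("q"); m=abs(load("o")["scene"]["image"].astype(int)-d["scene"]["image"]).max(2)
print("tongs diff",(m[222:262,274:304]>30).sum(),"dish diff",(m[164:178,245:266]>30).sum())
if (m[222:262,274:304]>30).sum()<10: print(arm.job_done())
E
```

```text
clock: 26.3
position: [452.8, 222.4, 244.7]
ee_rot: [0.975, 0.222, -0.0, 0.0]
contact_force: [0.5, 0.2, -0.3]
gripper_width: 75.2
grasp_force: 0.0
tongs diff 1 dish diff 0
the job is handed in; nothing more can be done
None
```

The spacer is out of well 3 and resting in the dish, the tongs stand in the smaller stand leaning about 0.06 rad, and I handed the job in at about 26 s; no verdict came back.

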